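# Reset the topping station: each container on its matching board

## Task

The counter has been wiped and the topping containers are standing anywhere: put each of the four white containers (wide round, slim round, square and oblong) on the oak board whose dark inlay has its outline, centred on the inlay and turned to line up with it. Keep the containers upright, set them down flat and let go, and leave the green tumbler and the terracotta bowl standing where they are.

Things in the scene. Friction and masses are not known exactly. Their poses are not given: they have to be found in the camera images.
- jar_mid (a point): Round white ceramic canister, the wide one: diameter 64, 72 high to the top of its flat oak lid, plus a small round knob (diameter 16, 8 high). Straight sides, rigid, lid stays on, about 0.3 kg, loose. Point: its centre, 36 above its underside; z up along its axis. (Sizes in mm.)
- shaker_mid (a point): Round white ceramic shaker, the slim one: diameter 42, 80 high, its top 14 a domed steel sprinkler lid that stays on; straight sides below. About 0.2 kg, loose. Point: its centre, 40 above its underside; z up along its axis. (Sizes in mm.)
- caddy_mid (a point): Square white ceramic caddy, 50 x 50, 70 high to the top of its flat oak lid, plus a small square knob (16 x 16, 8 high). Lid stays on, about 0.3 kg, loose. Point: its centre, 35 above its underside; x and y square to its sides, z up. (Sizes in mm.)
- trough_mid (a point): Oblong white ceramic box, 86 long (along x) x 36 wide (along y), 58 high to the top of its flat oak lid, plus a small bar on the lid (40 x 10, 8 high). Lid stays on, about 0.26 kg, loose. Point: its centre, 29 above its underside; x along its length, z up. (Sizes in mm.)
- jar_place (a point): Oak board, 6 thick, fixed flat on the counter, round, diameter 84, with a dark round inlay of diameter 66. The dark inlay is flush and marks where the wide round canister stands. Point: centre of the board's top face, 6 above the counter; z up. (Sizes in mm.)
- shaker_place (a point): Oak board, 6 thick, fixed flat on the counter, round, diameter 62, with a dark round inlay of diameter 44. The dark inlay is flush and marks where the slim round shaker stands. Point: centre of the board's top face, 6 above the counter; z up. (Sizes in mm.)
- caddy_place (a point): Oak board, 6 thick, fixed flat on the counter, 70 x 70, with a dark square inlay of 52 x 52. The dark inlay is flush and marks where the square caddy stands. Point: centre of the board's top face, 6 above the counter; x and y square to its sides, z up. (Sizes in mm.)
- trough_place (a point): Oak board, 6 thick, fixed flat on the counter, 106 x 56, with a dark oblong inlay of 88 x 38. The dark inlay is flush and marks where the oblong box stands. Point: centre of the board's top face, 6 above the counter; x along its length, z up. (Sizes in mm.)
- tumbler_mid (a point): Green glass drinking tumbler, open at the top, rim diameter 66, 85 high, upright, loose; to be left alone. Point: on its axis, 42.5 above its underside. (Sizes in mm.)
- bowl_mid (a point): Small terracotta bowl, rim diameter 90, 45 high, loose; to be left alone. Point: on its axis, 22.5 above its underside. (Sizes in mm.)
There are look-alikes about, which are no part of the job. What is shaped like the part that bears shaker_place but purple or yellow is not meant.

How it is judged:
At the end, for the whole second after the job is handed in: Each container stands upright (0.1 rad), flat on its own board (height within 5 mm), at rest, its centre within 12 mm of the board's; the oblong box lies within 0.22 rad of its board's length (either way round), the square caddy within 0.22 rad of its board's sides (any quarter turn) (horizontal distance between jar_mid and jar_place below 0.012 m and z of jar_mid in the frame of jar_place between 0.031 and 0.041 m and angle between each of jar_mid, shaker_mid, caddy_mid, trough_mid's own z axis and vertical below 0.1 rad and linear speed of each of jar, shaker, caddy, trough below 0.02 m/s and horizontal distance between shaker_mid and shaker_place below 0.012 m and z of shaker_mid in the frame of shaker_place between 0.035 and 0.045 m and horizontal distance between caddy_mid and caddy_place below 0.012 m and z of caddy_mid in the frame of caddy_place between 0.03 and 0.04 m and horizontal distance between trough_mid and trough_place below 0.012 m and z of trough_mid in the frame of trough_place between 0.024 and 0.034 m and angle between the x axis of trough_mid and the x axis of trough_place, either way round below 0.22 rad and (angle between the x axis of caddy_mid and the x axis of caddy_place, either way round below 0.22 rad or angle between the x axis of caddy_mid and the y axis of caddy_place, either way round below 0.22 rad)); the robot touches nothing.
It fails at once if a container is tipped over (more than 0.6 rad) (angle between any of jar_mid, shaker_mid, caddy_mid, trough_mid's own z axis and vertical above 0.6 rad).
It fails at once if the tumbler is moved more than 30 mm or tipped more than 0.35 rad (distance of tumbler_mid from where it was at the start of the episode above 0.03 m or angle between tumbler_mid's own z axis and vertical above 0.35 rad).
It fails at once if the bowl is moved more than 30 mm or tipped more than 0.35 rad (distance of bowl_mid from where it was at the start of the episode above 0.03 m or angle between bowl_mid's own z axis and vertical above 0.35 rad).
It also fails if it takes over 112 s, if anything falls off the work surface, if the arm or the gripper's body presses on something with over 40 N, if the wrist force passes 120 N, or if a joint passes its speed limit or range.

## Robot

A 7-joint arm with a two-finger parallel gripper is mounted at the origin on the work surface. World frame = base frame: x ahead of the robot, y to its left, z up, the work surface at z = 0. Lengths are in m, angles in rad, forces in N, time in s.
With the tool pointing down it reaches from about 0.425 to 0.825 m from the base axis. Payload 3.6 kg.
Tool frame: the origin (TCP) lies midway between the tips of the shut fingers; the grasp point (between the pads) lies 19 mm behind it; z points along the fingers, x is the direction in which the jaws open and shut, and the axes are right-handed (so a half turn about z gives the same grasp; the last joint's range is limited). The gripper opens to 85 mm and grips with 20 to 120 N. Pads are 22 mm wide; open, the fingers measure 114 mm over their backs; the gripper's body (76 mm by 85 mm) begins 54 mm behind the grasp point. The pads swing forward as they close: fully open they stand 13 mm farther back than shut.
Start: joints at [-0.026, 0.615, -0.013, 1.423, 0.008, 1.103, -0.04], TCP at [0.65, 0, 0.231] pointing down, gripper open.
Joint ranges: [-3.12, 3.12], [-0.3, 2.06], [-1.34, 1.32], [0.26, 2.42], [-1.36, 4.5], [0.01, 1.98], [-2.84, 2.84]. Speed limits (rad/s): [2.79, 2.79, 3.14, 3.14, 3.14, 3.14, 3.14].

## Interface

Orientations are given as a 3x3 rotation matrix whose columns are the frame's x, y, z axes.
In Python, from plant import arm gives the robot as it stands. Calls block until the motion is done:
- arm.move_ptp(position, orientation): joint-space move of the TCP to a pose.
- arm.movel(position, max_speed=0.15, rotation=None): straight line of the TCP; rotation=None keeps the orientation; max_speed is the mean speed in m/s.
- arm.move_j(angles): joint-space move.
- arm.grip(opening, grasp_force=None): finger opening in m; grasp_force is the grip in N (None keeps the last); returns when the fingers have stopped.
- arm.wait(seconds).
- arm.ik(position, orientation): joint angles nearest the present ones, or None.
- arm.sense(): the state.
- arm.capture(name): name is "scene" or "side" or "wrist"; returns a dict with "color" (420x560x3 uint8, red, green, blue), "K" (3x3 intrinsics, pixels), "dist_coeffs" ([k1, k2, p1, p2, k3] as OpenCV has them; the pictures are not rectified), "view" (4x4, takes a point from world to camera coordinates); the wrist camera has in their place "tool_from_camera" (4x4, takes a point from camera to tool coordinates, whose origin is the TCP and whose axes are the tool frame's). Camera axes: x right, y up, looking along -z (the intrinsics and any distortion apply to the point x, -y, -z); pixel columns grow to the right and rows downward; lengths in m; the calibration is good to about 2 mm. A picture is of the moment at which its call begins: read the wrist's pose just before it. There is no depth.
A pose or a line that the arm cannot do raises arm.PlanningError and nothing moves.
- arm.sign_off(): hands the job in, once; it reports no verdict.
The state is a dict: "time_s": time; "joint_pos": joint angles; "qvel": joint speeds; "joint_efforts": joint torques, N m; "position": TCP position; "eef_rot": TCP orientation; "contact_force": force on the tool from outside, world axes, zero at the start; "moment": the same for the moment, N m; "grip_width": finger opening in m.
Only numpy, scipy, OpenCV 4.12 (cv2) and the standard library are available. Lean on these libraries where they do the work, as an engineer would, in place of code of your own. Each camera call takes 0.05 s, during which the arm holds its last target.

## Working session

There is one attempt and no reset: what is moved stays moved. The work goes in short steps, each a Python script; the robot and the scene stay as the last script left them, time stands still between calls to the robot, and variables do not carry over. Pictures are saved under pics/ and viewed, and the job is handed in when it is done.

```bash
ls; mkdir -p pics; python3 - <<'E'
from plant import arm
import cv2
s=arm.sense(); print(s["time_s"],s["position"],s["grip_width"])
for n in ["scene","side","wrist"]:
    c=arm.capture(n); cv2.imwrite(f"pics/{n}0.png",c["color"][:,:,::-1])
    print(n,c["K"],c["dist_coeffs"],c.get("view",c.get("tool_from_camera")))
E
```

```text
pics
0.0 [6.49225037e-01 2.94658247e-05 2.30141779e-01] 0.08541656582179546
scene [[484.73502343   0.         276.31950317]
 [  0.         484.73502343 196.33695673]
 [  0.           0.           1.        ]] [-0.10964225  0.          0.          0.          0.        ] [[-0.77813211  0.62796518  0.0130442   0.37270354]
 [-0.51416529 -0.6487723   0.56100674  0.19179423]
 [ 0.36075541  0.42983048  0.82770846 -1.20591567]
 [ 0.          0.          0.          1.        ]]
side [[508.8161261    0.         276.62199054]
 [  0.         508.8161261  218.75094516]
 [  0.           0.           1.        ]] [-0.16348072  0.          0.          0.          0.        ] [[ 0.93900051 -0.34375596  0.01048289 -0.4523543 ]
 [ 0.2155003   0.61186653  0.76103809 -0.17109201]
 [-0.26802551 -0.71235608  0.64862249 -1.0038939 ]
 [ 0.          0.          0.          1.        ]]
wrist [[345.37280242   0.         281.28877068]
 [  0.         345.37280242 209.22396254]
 [  0.           0.           1.        ]] [-0.08253352  0.          0.          0.          0.        ] [[ 9.99999950e-01 -2.75936893e-04  1.55909383e-04 -7.43261329e-04]
 [-2.11943093e-04 -9.47967886e-01 -3.18365894e-01 -8.31331686e-02]
 [ 2.35645984e-04  3.18365845e-01 -9.47967897e-01 -1.42349701e-01]
 [ 0.00000000e+00  0.00000000e+00  0.00000000e+00  1.00000000e+00]]
```

View pics/scene0.png

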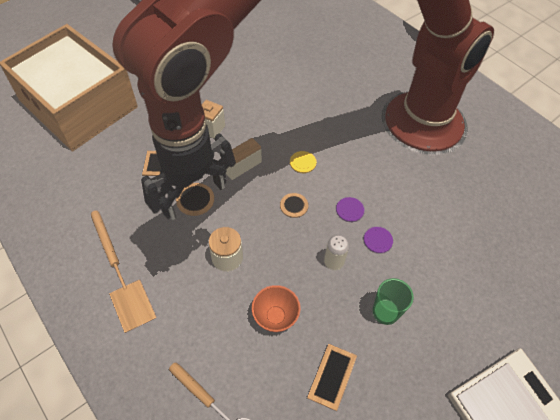

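View pics/side0.png

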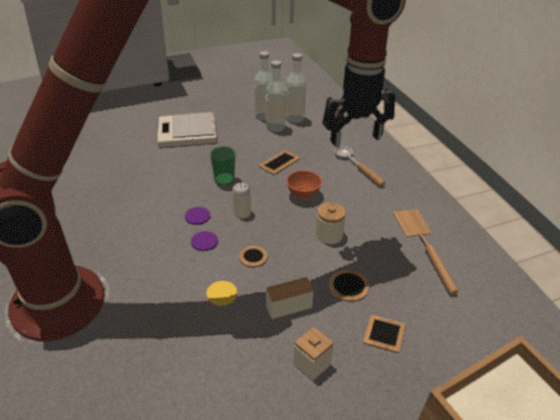

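View pics/wrist0.png

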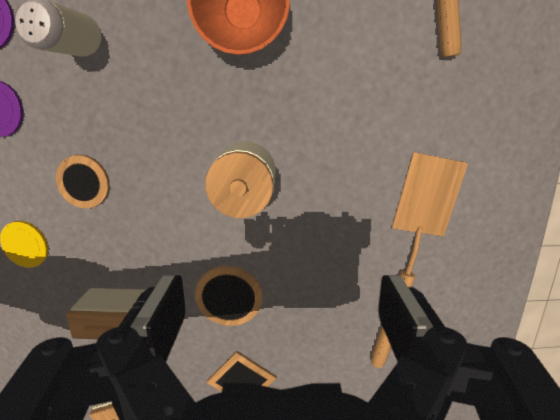

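```bash
cat > h.py <<'E'
import numpy as np, cv2
def cam(arm,name):
    s=arm.sense(); c=arm.capture(name)
    if name=="wrist":
        T=np.eye(4);T[:3,:3]=s["eef_rot"];T[:3,3]=s["position"]
        c["cw"]=T@np.array(c["tool_from_camera"])
    else: c["cw"]=np.linalg.inv(c["view"])
    return {k:np.asarray(v) for k,v in c.items()}
def ray(c,px):
    p=cv2.undistortPoints(np.array(px,float).reshape(-1,1,2),c["K"],c["dist_coeffs"]).reshape(-1,2)
    d=np.c_[p[:,0],-p[:,1],-np.ones(len(p))]@c["cw"][:3,:3].T
    return c["cw"][:3,3],d
def onplane(c,px,z):
    o,d=ray(c,px); t=(z-o[2])/d[:,2]; return o+t[:,None]*d
def tri(*obs):
    A=np.zeros((3,3));b=np.zeros(3);L=[]
    for c,px in obs:
        o,d=ray(c,px);d=d[0]/np.linalg.norm(d[0]);P=np.eye(3)-np.outer(d,d);A+=P;b+=P@o;L.append((P,o))
    x=np.linalg.solve(A,b); return x,max(np.linalg.norm(P@(x-o)) for P,o in L)
def proj(c,X):
    cv=np.linalg.inv(c["cw"]);X=np.atleast_2d(X);q=X@cv[:3,:3].T+cv[:3,3]
    q=q*[1,-1,-1]
    return cv2.projectPoints(q,np.zeros(3),np.zeros(3),c["K"],c["dist_coeffs"])[0].reshape(-1,2)
def save(name,c,s=1):
    im=c["color"][:,:,::-1]; cv2.imwrite(f"pics/{name}.png",im)
def blobs(mask,amin=60):
    n,l,st,ce=cv2.connectedComponentsWithStats(mask.astype(np.uint8)); 
    return [(st[i],ce[i],l==i) for i in range(1,n) if st[i][4]>=amin]
E
python3 - <<'E'
from plant import arm
from h import *
import pickle
C={n:cam(arm,n) for n in ["scene","side","wrist"]}
pickle.dump(C,open("c0.pkl","wb"))
px={"jar":(331,211),"shaker":(242,187),"caddy":(314,341),"trough":(289,290),"jarP":(348,285),"shP":(253,256),"cadP":(384,333),"trP":(280,162),"tumb":(223,155),"bowl":(304,183)}
z=dict(jar=.08,shaker=.08,caddy=.078,trough=.066,jarP=.006,shP=.006,cadP=.006,trP=.006,tumb=.085,bowl=.045)
for k in px: print(k,onplane(C["side"],[px[k]],z[k]).round(3))
print(C["wrist"]["cw"].round(3))
for k,p in px.items():
  hsv=cv2.cvtColor(C["side"]["color"],cv2.COLOR_RGB2HSV); print(k,hsv[p[1],p[0]])
E
```

```text
jar [[ 0.605 -0.005  0.08 ]]
shaker [[0.448 0.142 0.08 ]]
caddy [[ 0.435 -0.308  0.078]]
trough [[ 0.441 -0.177  0.066]]
jarP [[ 0.581 -0.156  0.006]]
shP [[ 0.423 -0.01   0.006]]
cadP [[ 0.592 -0.291  0.006]]
trP [[0.606 0.312 0.006]]
tumb [[0.44  0.279 0.085]]
bowl [[0.609 0.153 0.045]]
[[ 1.    -0.001  0.001  0.649]
 [ 0.     0.948  0.318  0.083]
 [-0.001 -0.318  0.948  0.373]
 [ 0.     0.     0.     1.   ]]
jar [ 13 120  96]
shaker [ 13  37 171]
caddy [ 14 128 178]
trough [ 15 127  86]
jarP [120  21  12]
shP [30 10 26]
cadP [15 38 27]
trP [30 35 36]
tumb [63 78 65]
bowl [ 10 174 138]
```

```bash
python3 - <<'E'
from plant import arm
from h import *
import pickle
C=pickle.load(open("c0.pkl","rb"))
R=np.diag([1.,-1,-1])
for n,p in [("A",(0.52,-0.13,0.30)),("B",(0.52,0.22,0.30))]:
    try: arm.move_ptp(p,R)
    except arm.PlanningError as e: print(n,e); continue
    C["w"+n]=cam(arm,"wrist"); save("w"+n,C["w"+n])
    if n=="B":
        for k in ["scene","side"]: C[k+n]=cam(arm,k); save(k+n,C[k+n])
s=arm.sense(); print(s["time_s"],s["position"])
pickle.dump(C,open("c0.pkl","wb"))
E
```

```text
2.625 [0.52075857 0.21806532 0.29999594]
```

View pics/wA.png

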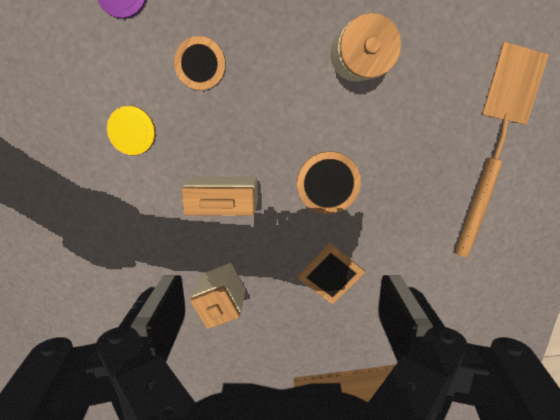

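View pics/wB.png

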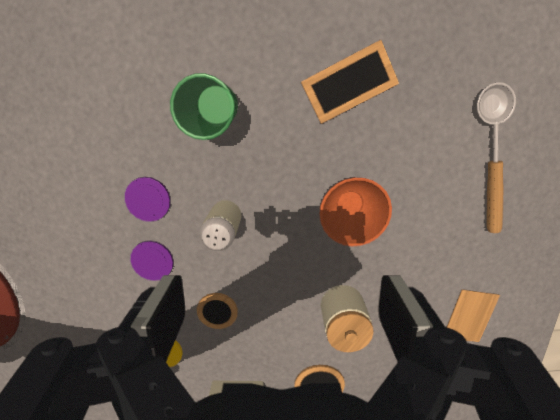

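View pics/sceneB.png

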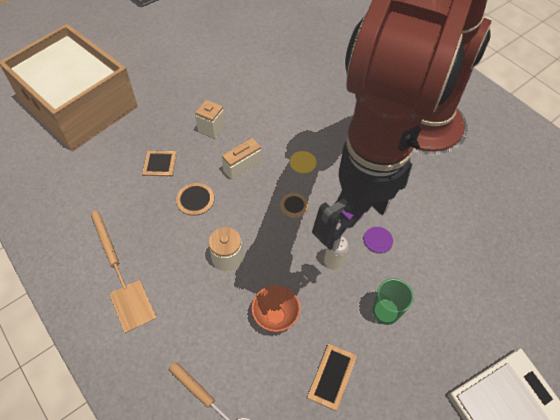

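View pics/sideB.png

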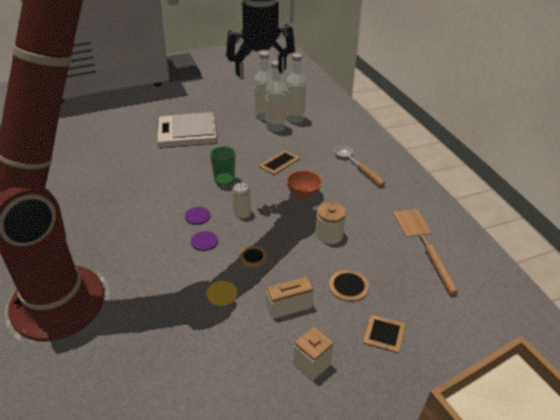

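```bash
cat > m.py <<'E'
from h import *
import pickle
C=pickle.load(open("c0.pkl","rb"))
def dark(c): return (c["color"].max(2)<42)
def oak(c):
    h=cv2.cvtColor(c["color"],cv2.COLOR_RGB2HSV); return (h[...,0]>=8)&(h[...,0]<=22)&(h[...,1]>95)
def comp(mask,seed,r=6):
    b=[x for x in blobs(mask,30)]
    best=min(b,key=lambda x:np.min(np.hypot(*(np.argwhere(x[2])-np.array(seed)[::-1]).T))+0.2*np.hypot(*(x[1]-seed)))
    m=best[2].astype(np.uint8)
    cs,_=cv2.findContours(m,cv2.RETR_EXTERNAL,cv2.CHAIN_APPROX_NONE)
    k=max(cs,key=cv2.contourArea)
    return k.reshape(-1,2).astype(float)
def measure(c,mask,seed,z,rnd=False):
    k=comp(mask,seed); hull=cv2.convexHull(k.astype(np.float32))[:,0]
    w=onplane(c,hull,z)[:,:2]
    M=cv2.moments((w*1000).astype(np.float32).reshape(-1,1,2)); cen=np.array([M["m10"],M["m01"]])/M["m00"]
    rect=cv2.minAreaRect((w*1000).astype(np.float32))
    # corner direction of long side
    bx=cv2.boxPoints(rect); e=bx[1]-bx[0]; f=bx[2]-bx[1]; 
    l=e if np.hypot(*e)>np.hypot(*f) else f
    cpx=proj(c,[*(cen/1000),z])[0]
    return cen,np.sort(rect[1]),np.degrees(np.arctan2(l[1],l[0]))%180,cpx
E
python3 - <<'E'
from m import *
S={"jarP":{"wA":(329,183),"sceneB":(195,199),"sideB":(349,285)},
"shP":{"wA":(199,63),"wB":(216,311),"sceneB":(293,204),"sideB":(253,256)},
"cadP":{"wA":(331,273),"sceneB":(159,162),"sideB":(385,333)},
"trP":{"wB":(350,81),"sceneB":(333,377),"sideB":(280,161)}}
for k,v in S.items():
    obs=[]
    for n,p in v.items():
        cen,sz,a,px=measure(C[n],dark(C[n]),p,.006); print(k,n,cen.round(1),sz.round(1),round(a,1),px.round(1)); obs.append((C[n],px))
    print("  tri",[x.round(4) if hasattr(x,'round') else x for x in tri(*obs)])
O={"jar":({"wA":(369,45),"wB":(350,332),"sceneB":(225,248),"sideB":(331,212)},.072),
"caddy":({"wA":(215,307),"sceneB":(209,110),"sideB":(314,342)},.070),
"trough":({"wA":(219,200),"sceneB":(242,153),"sideB":(290,290)},.058)}
for k,(v,z) in O.items():
    obs=[]
    for n,p in v.items():
        cen,sz,a,px=measure(C[n],oak(C[n]),p,z); print(k,n,cen.round(1),sz.round(1),round(a,1),px.round(1)); obs.append((C[n],px))
    print("  tri",[x.round(4) if hasattr(x,'round') else x for x in tri(*obs)])
E
```

```text
jarP wA [ 581.9 -155. ] [60.5 60.8] 29.1 [328.6 183.1]
jarP sceneB [253.8  35.6] [29.9 29.9] 121.8 [363.6 178. ]
jarP sideB [ 584.1 -154. ] [55.6 57.1] 114.7 [348.7 283.9]
  tri [array([ 0.4873, -0.0749,  0.1032]), np.float64(0.2253)]
shP wA [422.2  -7.9] [38.5 39.7] 87.5 [198.9  62.8]
shP wB [422.3  -7.8] [40.8 41.2] 30.4 [216.4 311.8]
shP sceneB [253.8  35.6] [29.9 29.9] 121.8 [363.6 178. ]
shP sideB [424.2  -6.4] [37.3 39.5] 160.6 [252.9 255. ]
  tri [array([0.3942, 0.0123, 0.0397]), np.float64(0.1147)]
cadP wA [ 591.6 -290. ] [49.  50.1] 50.2 [330.8 275. ]
cadP sceneB [253.8  35.6] [29.9 29.9] 121.8 [363.6 178. ]
cadP sideB [ 594.1 -289.5] [44.4 46.4] 139.2 [384.4 332. ]
  tri [array([ 0.4883, -0.1471,  0.1033]), np.float64(0.2817)]
trP wB [603.1 315.2] [34.9 84.1] 27.5 [350.2  82. ]
trP sceneB [285.4 110.2] [33.8 41.1] 128.0 [377.3 206.9]
trP sideB [605.  317.7] [26.5 74. ] 27.5 [279.  160.9]
  tri [array([0.5148, 0.2199, 0.1917]), np.float64(0.1032)]
jar wA [608.6   3.3] [60.5 60.8] 1.6 [370.2  45.6]
jar wB [608.6   7.1] [60.9 64.1] 89.2 [349.6 331.9]
jar sceneB [611.2   4.5] [59.5 61.2] 53.4 [224.4 240.8]
jar sideB [608.9   1.1] [60.  66.2] 55.5 [330.9 211.7]
  tri [array([0.6099, 0.0037, 0.0689]), np.float64(0.0009)]
caddy wA [ 436.7 -301.3] [49.9 50.7] 113.4 [215.1 307.5]
caddy sceneB [ 438.1 -301.1] [48.6 50.4] 23.5 [209.  109.7]
caddy sideB [ 435.9 -306.1] [49.3 50.2] 23.8 [313.6 342.7]
  tri [array([ 0.4365, -0.3039,  0.0668]), np.float64(0.0006)]
trough wA [ 446.4 -163.9] [34.3 84.5] 0.0 [217.8 201.2]
trough sceneB [ 448.  -163.1] [34.9 83.9] 179.8 [241.1 151. ]
trough sideB [ 446.1 -167.4] [38.7 84.4] 179.8 [289.6 288.7]
  tri [array([ 0.4465, -0.165 ,  0.0553]), np.float64(0.0007)]
```

```bash
python3 - <<'E'
from m import *
def dk(c,t): return c["color"].max(2)<t
S={"jarP":{"wA":(329,183),"sceneB":(195,199),"sideB":(349,285)},
"shP":{"wA":(199,63),"wB":(216,311),"sceneB":(293,204),"sideB":(253,256)},
"cadP":{"wA":(331,273),"sceneB":(159,162),"sideB":(385,333)},
"trP":{"wB":(350,81),"sceneB":(333,377),"sideB":(280,161)}}
for k,v in S.items():
    obs=[]
    for n,p in v.items():
        c=C[n]
        t=c["color"][p[1]-2:p[1]+3,p[0]-2:p[0]+3].max(2).mean()+(25 if n!='sideB' else 18)
        cen,sz,a,px=measure(c,dk(c,t),p,.006); print(k,n,round(t),cen.round(1),sz.round(1),round(a,1),px.round(1)); obs.append((c,px))
    print("  tri",[x.round(4) if hasattr(x,'round') else x for x in tri(*obs)])
# shaker lid / holes centre colours
for n,p in {"wA":None,"wB":(216,235),"sceneB":(338,245),"sideB":(242,190)}.items():
    if p is None: continue
    im=C[n]["color"]; x,y=p
    cv2.imwrite(f"pics/sh_{n}.png",cv2.resize(im[y-35:y+35,x-35:x+35,::-1],None,fx=6,fy=6,interpolation=cv2.INTER_NEAREST))
im=np.hstack([cv2.imread(f"pics/sh_{n}.png") for n in ["wB","sideB"]]); 
x,y=338,240; im=np.hstack([im,cv2.resize(C["scene"]["color"][y-35:y+35,x-35:x+35,::-1],None,fx=6,fy=6,interpolation=cv2.INTER_NEAREST)])
cv2.imwrite("pics/shk.png",cv2.resize(im,(798,266)))
E
```

```text
jarP wA 62 [ 582.  -155.3] [61.6 61.9] 91.4 [328.6 183.3]
jarP sceneB 92 [ 582.5 -156.6] [59.3 61.4] 55.6 [194.7 197.6]
jarP sideB 48 [ 584.1 -153.9] [55.8 58.5] 159.9 [348.7 283.9]
  tri [array([ 0.5826, -0.1552,  0.0077]), np.float64(0.001)]
shP wA 62 [422.1  -8.1] [40.4 41.4] 134.3 [198.8  63. ]
shP wB 45 [422.3  -8. ] [40.8 41.6] 86.7 [216.4 311.9]
shP sceneB 74 [423.3  -9.3] [41.5 41.5] 51.5 [293.6 203.9]
shP sideB 35 [423.8  -6.4] [37.2 38.4] 105.9 [252.7 255. ]
  tri [array([ 0.423 , -0.008 ,  0.0072]), np.float64(0.0011)]
cadP wA 44 [ 591.6 -289.9] [49.  50.1] 50.2 [330.9 275. ]
cadP sceneB 94 [ 592.9 -291.6] [47.  49.5] 141.4 [158.8 161.9]
cadP sideB 47 [ 594.  -289.4] [46.1 46.7] 139.4 [384.3 332. ]
  tri [array([ 0.5927, -0.2901,  0.0071]), np.float64(0.0014)]
trP wB 62 [603.2 315.3] [36.  85.5] 27.4 [350.3  81.9]
trP sceneB 73 [604.3 313.8] [35.2 85. ] 27.3 [332.3 375.6]
trP sideB 47 [605.1 317.9] [27.5 76.9] 26.9 [279.  160.8]
  tri [array([0.6039, 0.3147, 0.0079]), np.float64(0.0011)]
```

View pics/shk.png

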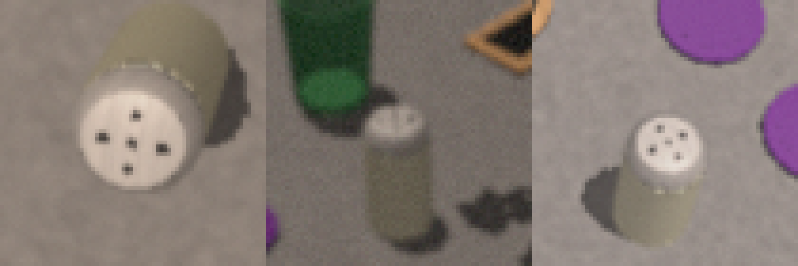

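```bash
cat > act.py <<'E'
from plant import arm
from h import *
def Rz(deg):
    a=np.radians(deg);c,s=np.cos(a),np.sin(a); return np.array([[c,s,0],[s,-c,0],[0,0,-1.]])
HI=0.20
def pick(xy,psi,op,zg,F=50,hi=HI):
    x,y=xy
    arm.move_ptp((x,y,hi),Rz(psi)); arm.grip(op)
    p=arm.sense()["position"]; print("hover",p.round(4))
    arm.movel((x,y,zg-.019),0.15)
    print("at",arm.sense()["position"].round(4))
    arm.grip(0.0,F); s=arm.sense(); print("grip",round(s["grip_width"],4),s["position"].round(4),s["contact_force"].round(1))
    arm.movel((x,y,hi),0.15); s=arm.sense(); print("lift",round(s["grip_width"],4),s["contact_force"].round(2),round(s["time_s"],1))
def place(xy,psi,op,zg,dz=.007,hi=HI):
    x,y=xy
    arm.move_ptp((x,y,hi),Rz(psi)); arm.movel((x,y,zg-.019+dz+.012),0.15); arm.movel((x,y,zg-.019+dz),0.04)
    s=arm.sense(); print("down",s["position"].round(4),s["contact_force"].round(1),round(s["grip_width"],4))
    arm.grip(op); arm.movel((x,y,hi),0.15); print("done t",round(arm.sense()["time_s"],1))
E
python3 - <<'E'
from act import *
from m import *
print("shaker tri",tri((C["wB"],(215.5,237.4)),(C["sceneB"],(338.8,242.4)),(C["sideB"],(242.8,187.1))))
print(onplane(C["wB"],[(215.5,237.4)],.08),onplane(C["scene"],[(338.8,242.4)],.08))
for n,p,psi,z in [("jar",(.6095,.0045),0,.045),("jarP",(.5825,-.1553),0,.052),("sh",(.45,.145),0,.045),("shP",(.4229,-.008),0,.052),("shP90",(.4229,-.008),90,.052),("shP-90",(.4229,-.008),-90,.052),
 ("cad",(.437,-.302),23.6,.045),("cad2",(.437,-.302),-66.4,.045),("cadP",(.5925,-.2903),50,.05),("cadP2",(.5925,-.2903),-40,.05),("tr",(.447,-.164),90,.037),("tr2",(.447,-.164),-90,.037),("trP",(.6038,.3148),117.3,.043),("trP2",(.6038,.3148),-62.7,.043)]:
    print(n,[None if (q:=arm.ik((*p,zz),Rz(psi))) is None else q.round(2).tolist() for zz in (z-.019,.20)])
E
```

```text
shaker tri (array([0.44669594, 0.1446922 , 0.07889386]), np.float64(0.0036008356166627024))
[[0.44474424 0.14540125 0.08      ]] [[0.44592665 0.14596056 0.08      ]]
jar [[-0.02, 0.8, -0.04, 1.73, 0.05, 0.61, -0.09], [-0.01, 0.58, -0.05, 1.59, 0.03, 0.97, -0.07]]
jarP [[0.24, 0.79, -0.03, 1.75, 0.04, 0.61, 0.19], [0.24, 0.57, -0.03, 1.61, 0.02, 0.96, 0.21]]
sh [[-0.32, 0.68, -0.06, 2.11, 0.1, 0.35, -0.46], [-0.29, 0.39, -0.1, 1.96, 0.05, 0.8, -0.41]]
shP [[-0.0, 0.64, -0.04, 2.24, 0.1, 0.26, -0.13], [0.01, 0.31, -0.05, 2.08, 0.02, 0.75, -0.06]]
shP90 [[0.12, 0.64, -0.22, 2.24, 0.45, 0.3, 1.08], [0.28, 0.34, -0.41, 2.07, 0.19, 0.77, 1.33]]
shP-90 [[-0.12, 0.64, 0.13, 2.25, -0.29, 0.27, -1.31], [-0.26, 0.32, 0.29, 2.09, -0.13, 0.75, -1.45]]
cad [[0.59, 0.73, -0.03, 1.95, 0.05, 0.46, 0.93], [0.54, 0.47, 0.03, 1.81, -0.02, 0.87, 0.99]]
cad2 [[0.4, 0.75, 0.26, 1.96, -0.38, 0.48, -0.23], [0.29, 0.49, 0.4, 1.82, -0.24, 0.88, -0.35]]
cadP [[0.53, 0.86, -0.19, 1.57, 0.21, 0.73, 1.12], [0.52, 0.66, -0.18, 1.43, 0.13, 1.06, 1.19]]
cadP2 [[0.37, 0.86, 0.1, 1.57, -0.11, 0.72, -0.18], [0.34, 0.66, 0.15, 1.44, -0.1, 1.05, -0.19]]
tr [[0.49, 0.71, -0.27, 2.1, 0.49, 0.38, 1.4], [0.55, 0.41, -0.34, 1.94, 0.18, 0.82, 1.68]]
tr2 [[0.17, 0.71, 0.21, 2.11, -0.4, 0.35, -0.87], [0.04, 0.41, 0.38, 1.96, -0.2, 0.81, -1.05]]
trP [[-0.25, 0.94, -0.5, 1.49, 0.54, 0.85, 1.11], [-0.22, 0.75, -0.57, 1.35, 0.42, 1.16, 1.21]]
trP2 [[-0.58, 0.89, 0.12, 1.51, -0.14, 0.75, -1.49], [-0.59, 0.7, 0.15, 1.37, -0.11, 1.09, -1.52]]
```

```bash
python3 - <<'E'
from act import *
pick((.6095,.0045),0,.085,.045)
place((.5825,-.1553),0,.085,.045)
for k in ["scene","side","wrist"]: save(k+"J",cam(arm,k))
E
```

```text
hover [0.6097 0.0067 0.2009]
at [0.6103 0.0045 0.027 ]
grip 0.0629 [0.6105 0.0045 0.0273] [-0.7  0.2  5.6]
lift 0.0623 [-0.44 -0.43 -2.81] 6.8
down [ 0.5829 -0.1555  0.0333] [-0.5 -0.1  0.2] 0.0629
done t 10.7
```

View pics/wristJ.png

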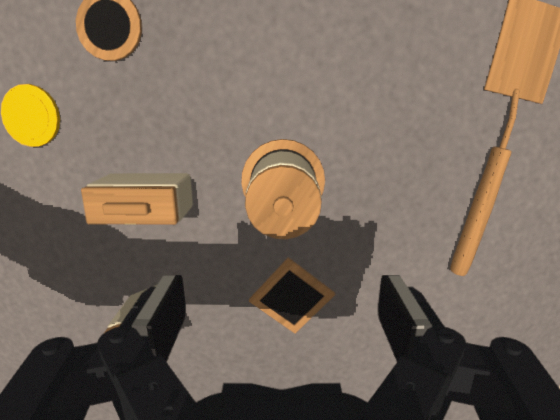

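View pics/sideJ.png

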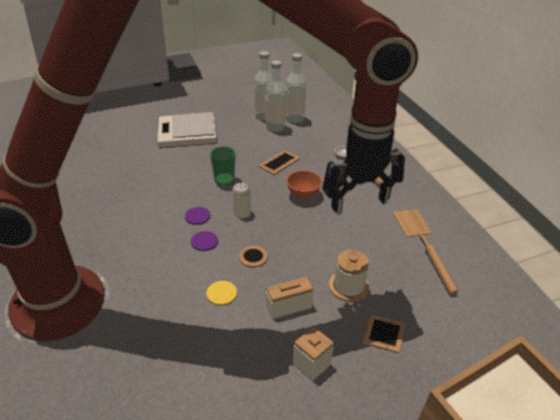

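The jar stands upright on its round board: the lid is at (283,200) in the wrist view, and the side view agrees at about (350,270). The caddy and trough are next.

```bash
python3 - <<'E'
from act import *
pick((.437,-.302),23.6,.075,.045)
place((.5925,-.2903),50.1,.075,.045)
save("wristC",cam(arm,"wrist"))
pick((.447,-.164),90,.065,.037)
save("wristT0",cam(arm,"wrist"))
E
```

```text
hover [ 0.4382 -0.3008  0.1999]
at [ 0.4376 -0.3024  0.0268]
grip 0.0492 [ 0.4372 -0.3025  0.0269] [-1.3  0.2  6.1]
lift 0.0493 [ 0.21  0.46 -2.79] 15.0
down [ 0.5928 -0.2904  0.033 ] [ 0.1 -0.4 -2.2] 0.0494
done t 18.9
hover [ 0.4479 -0.1647  0.1998]
at [ 0.4475 -0.1642  0.0186]
grip 0.0352 [ 0.4475 -0.1646  0.0188] [-0.4 -1.3  5.1]
lift 0.0353 [ 0.45 -0.06 -3.75] 23.1
```

View pics/wristC.png

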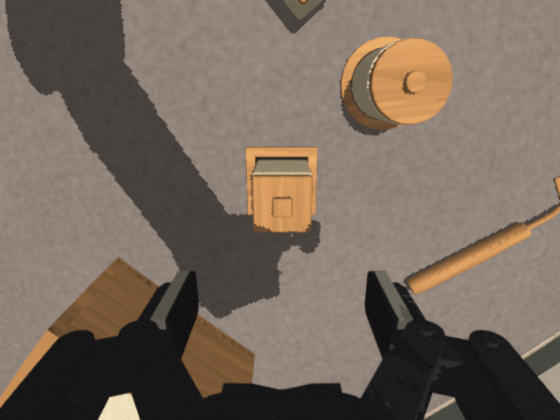

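View pics/wristT0.png

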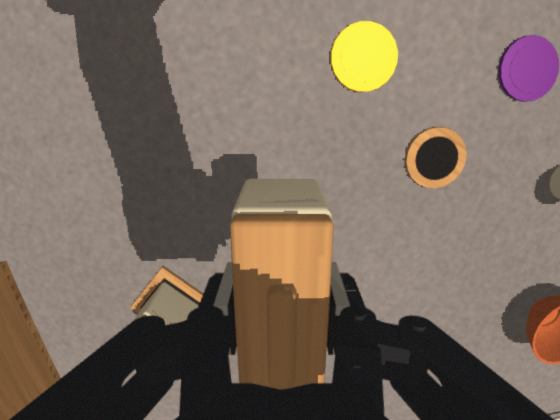

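The caddy sits square on its board in the wrist view, at about (283,195), and the trough is held straight between the pads.

```bash
python3 - <<'E'
from act import *
place((.6038,.3148),117.3,.065,.037)
save("wristT",cam(arm,"wrist"))
pick((.4455,.1455),0,.07,.045)
place((.4229,-.008),0,.065,.045)
save("wristS",cam(arm,"wrist"))
E
```

```text
down [0.604  0.3149 0.0249] [-0.   0.2 -2.1] 0.035
done t 28.4
hover [0.4458 0.1459 0.1999]
at [0.4461 0.1457 0.0266]
grip 0.041 [0.446  0.1457 0.0268] [-0.7 -0.2  6.8]
lift 0.0412 [-0.02  0.27 -2.29] 33.1
down [ 0.4229 -0.008   0.0329] [ 0.5  0.7 -2.5] 0.0412
done t 37.0
```

View pics/wristT.png

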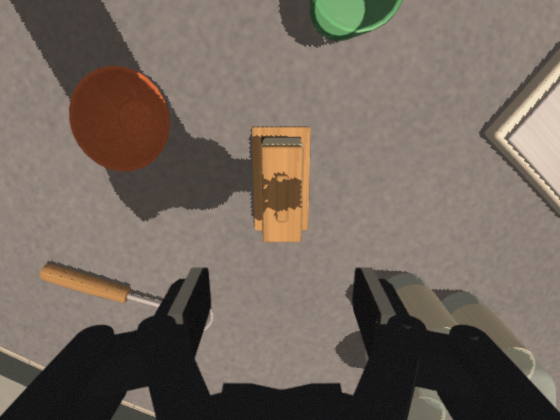

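View pics/wristS.png

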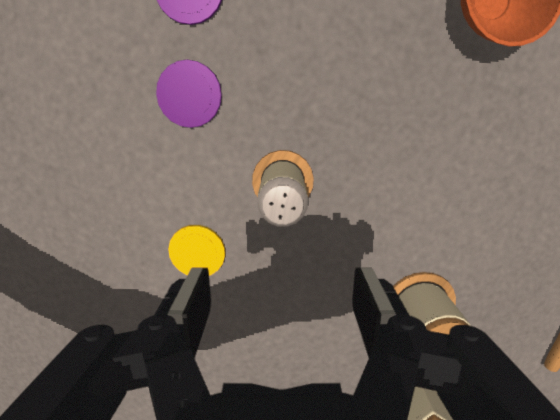

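All four are standing on their boards. I have plenty of time left, so I'll measure them again from the earlier viewpoints.

```bash
python3 - <<'E'
from act import *
from m import *
F={}
for n,p in [("A",(0.52,-0.13,0.30)),("B",(0.52,0.22,0.30))]:
    arm.move_ptp(p,Rz(0)); arm.wait(.4); F["w"+n]=cam(arm,"wrist"); save("fw"+n,F["w"+n])
F["scene"]=cam(arm,"scene"); F["side"]=cam(arm,"side"); save("fscene",F["scene"]); save("fside",F["side"])
pickle.dump(F,open("f.pkl","wb")); print(arm.sense()["time_s"])
E
```

```text
40.1667
```

View pics/fwA.png

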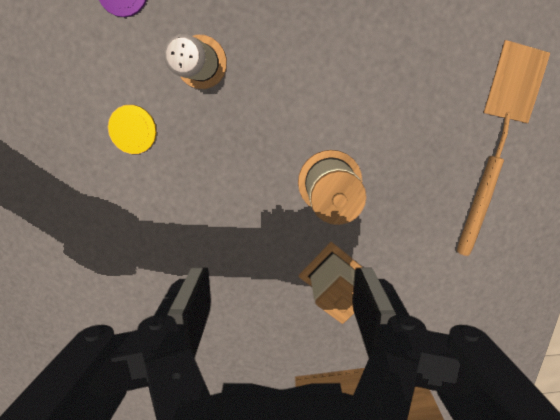

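View pics/fscene.png

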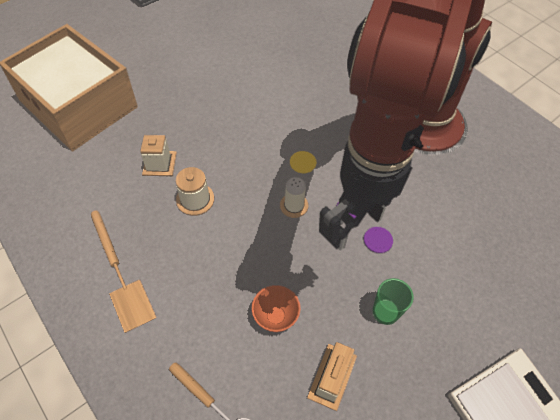

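View pics/fwB.png

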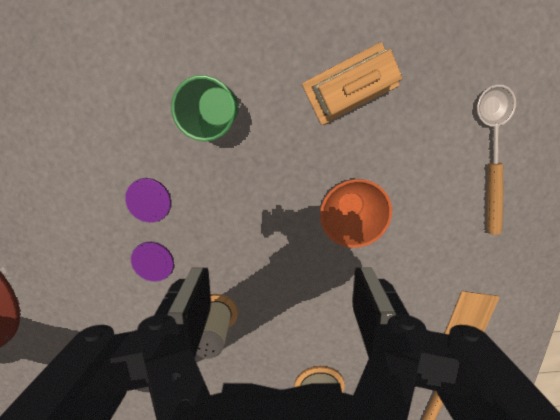

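```bash
python3 - <<'E'
from m import *
F=pickle.load(open("f.pkl","rb"))
def crop(c,x,y,r=28): return cv2.resize(c["color"][y-r:y+r,x-r:x+r,::-1],(260,260),interpolation=cv2.INTER_CUBIC)
a=np.hstack([crop(F["scene"],190,180),crop(F["scene"],155,152),crop(F["scene"],336,370)])
b=np.hstack([crop(F["scene"],294,192),crop(F["wA"],185,55),crop(F["wB"],358,85,45)])
cv2.imwrite("pics/fin.png",np.vstack([a,b]))
E
```

```text
(no output)
```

View pics/fin.png

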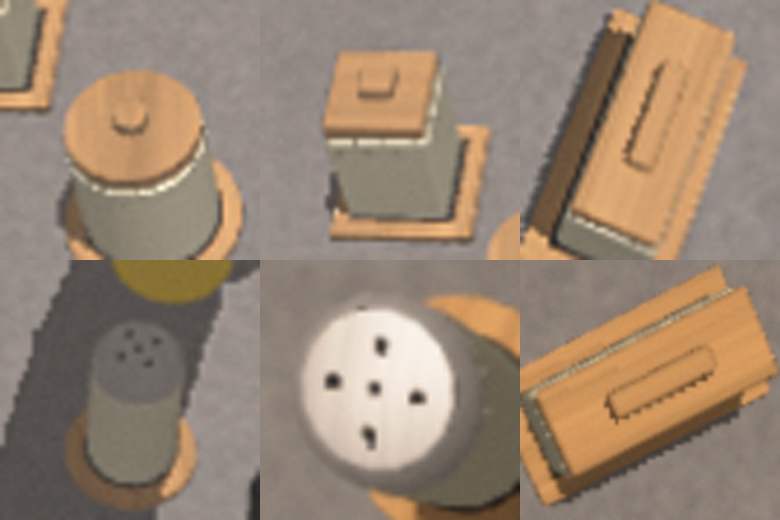

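```bash
python3 - <<'E'
from m import *
F=pickle.load(open("f.pkl","rb"))
t=dict(jar=(582.5,-155.3),caddy=(592.5,-290.3),trough=(603.8,314.8),shaker=(422.9,-8))
for k,n,p,z in [("jar","scene",(189.6,176.3),.086),("jar","wA",(340,200),.086),("caddy","scene",(152.4,140.4),.084),("trough","scene",(337.7,366.1),.072),("trough","wB",(361.5,82.2),.072),("shaker","scene",(295.7,183),.086),("shaker","wA",(181.6,54.6),.086)]:
    print(k,n,(onplane(F[n],[p],z)[0,:2]*1000-t[k]).round(1))
for k,a,b in [("jar",("scene",(189.6,176.3)),("wA",(340,200))),("trough",("scene",(337.7,366.1)),("wB",(361.5,82.2))),("shaker",("scene",(295.7,183)),("wA",(181.6,54.6)))]:
    print(k,tri((F[a[0]],a[1]),(F[b[0]],b[1])))
E
```

```text
jar scene [ 0.9 -0.5]
jar wA [-0.2  0.1]
caddy scene [0.9 0.4]
trough scene [-0.6  0.1]
trough wB [-2.4  0.3]
shaker scene [0.8 0.4]
shaker wA [-0.6 -0.3]
jar (array([ 0.58285758, -0.15595171,  0.0850094 ]), np.float64(0.0005552217108572787))
trough (array([0.6021863 , 0.31488456, 0.0686758 ]), np.float64(0.0003378204685973377))
shaker (array([ 0.42237767, -0.00830281,  0.08441829]), np.float64(0.00048550090036367504))
```

All four are within about 3 mm of their board centres and at the right heights. The tumbler and bowl have not moved, and the arm is clear. Handing in.

```bash
python3 - <<'E'
from plant import arm
print(arm.sense()["qvel"].round(3).max()); arm.sign_off()
E
```

```text
0.001
the job is handed in; nothing more can be done
```

I put all four containers on their matching boards, let go, and handed the job in at about 40 s of the 112 s allowed; `sign_off` reports no verdict.

- **Finding things:** I located the boards and containers by casting rays from the wrist, scene and side cameras. Boards came out 7–8 mm above the counter and the lid and shaker tops 55–79 mm, all within about 3.5 mm of the text.
- **Position:** After placing, the jar, caddy and shaker measured within about 1 mm of their board centres, and the trough within about 2.5 mm. The limit is 12 mm. The caddy was checked numerically from one view only.
- **Height:** The two-view tops of the jar, shaker and trough came out 1–3 mm below nominal, inside the 5 mm limit. The caddy's height was not measured from two views.
- **Angle and uprightness:** All four look upright and lined up in the pictures. I did not measure the final angles of the caddy and trough separately.
- **Tumbler and bowl:** They appear at the same pixels as before to within 1–2 px, judged by eye.
- **Disagreements:** The side camera read up to 5 mm off the others in y, probably from calibration and the knobs showing in its oblique view. For the container positions I relied on the wrist and scene views. The first darkness threshold for the scene camera picked up the robot instead of the inlays; I corrected that before moving anything.

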